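# Key and fit the gear on the turntable drive

## Robot

A 7-joint arm with a two-finger parallel gripper is mounted at the origin on the work surface. World frame = base frame: x ahead of the robot, y to its left, z up, the work surface at z = 0. Lengths are in m, angles in rad, forces in N, time in s.
With the tool pointing down it reaches from about 0.425 to 0.875 m from the base axis. Payload 4.7 kg.
Tool frame: the origin (TCP) lies on the centre line of the jaws, within the pads' length; the fingertips stand 25 mm ahead of it and the grasp point (between the pads) lies 6 mm ahead of it; z points along the fingers, y is the line along which they close (so a half turn about z gives the same grasp; the last joint's range is limited). The gripper opens to 85 mm and grips with 20 to 120 N. Pads are 22 mm wide; open, the fingers measure 114 mm over their backs; the gripper's body (76 mm by 85 mm) begins 54 mm behind the grasp point. The pads swing forward as they close: fully open they stand 13 mm farther back than shut.
Start: joints at [1.272, 0.321, -0.07, 1.45, 0.023, 1.371, -0.057], TCP at [0.2, -0.618, 0.256] pointing down, gripper open.
Joint ranges: [-2.86, 2.86], [-0.3, 2.09], [-1.38, 1.24], [0.06, 2.45], [-1.56, 4.7], [0.09, 2.05], [-2.69, 2.69]. Speed limits (rad/s): [2.57, 2.57, 3.14, 3.14, 3.14, 3.14, 3.14].

## Interface

Orientations are given as a 3x3 rotation matrix whose columns are the frame's x, y, z axes.
In Python, from bench import arm, effector, kinematics, cams, boxes_of, masks_of gives the robot as it stands. Calls block until the motion is done:
- arm.move_to(position, orientation): joint-space move of the TCP to a pose.
- arm.move_linear(position, ori=None, speed=0.15): straight line of the TCP; ori=None keeps the orientation; speed is the mean speed in m/s.
- arm.move_joints(angles): joint-space move.
- effector.gripper_to(opening, force=None): opening from 0.0 (shut) to 1.0 (fully open); force is the grip in N (None keeps the last); returns when the fingers have stopped.
- arm.sleep(seconds).
- kinematics.solve_ik(position, orientation): joint angles nearest the present ones, or None.
- arm.get_obs(): the state.
- cams.camera(name): name is "side" or "top" or "wrist"; returns (picture, depth): 480x640x3 uint8, red, green, blue; 480x640 float32, m along the optical axis (not along the pixel's ray), 0 where there is no reading.
- cams.get_calibration(name): a dict with "K" (3x3 intrinsics, pixels), "pose" (4x4, takes a point from camera to world coordinates). Camera axes: x right, y down, z forward; pixel columns grow to the right and rows downward; lengths in m; the calibration is good to about 2 mm. The wrist camera is an equidistant fisheye: a pixel r from the principal point sees the ray r / f radians off the axis. A picture is of the moment at which its call begins: read the wrist's pose just before it. get_calibration takes no time and is no camera call; for the wrist camera it gives the pose at the moment of the call.
A pose or a line that the arm cannot do raises arm.MotionError and nothing moves.
- arm.close_job(): hands the job in; it is judged then, once.
Trained networks look in the newest picture that a camera, given by its name, has taken for a name from the list of things; names that differ only in an ending like _2 or _b are one class to them, and where a whole thing is asked for, a point or a joint stands for the part that bears it (a point fixed in the world has none). Each returns a list of dicts, best first, with "score" (0 to 1); they miss things now and then, are a little off and sometimes report something else, mostly with a low value. They report only what shows in the picture. A call takes as long as a camera call. They do not tell look-alikes from the thing itself.
- boxes_of(camera, query): "extent" ([left, top, right, bottom] as shares, 0 to 1, of the picture: columns of its width, rows of its height, round what is visible of it).
- masks_of(camera, query): "region" (480x640 bool, what is visible of it) and "extent" ([left, top, right, bottom] as shares, 0 to 1, of the picture: columns of its width, rows of its height, round what is visible of it).
The state is a dict: "t": time; "joint_positions": joint angles; "qd": joint speeds; "joint_efforts": joint torques, N m; "tcp_pos": TCP position; "tcp_rot": TCP orientation; "force": force on the tool from outside, world axes, zero at the start; "ft_torque": the same for the moment, N m; "grip_width": opening from 0.0 (shut) to 1.0 (fully open); "gripper_force": force on a finger pad.
Only numpy, scipy, OpenCV 4.12 (cv2) and the standard library are available. Lean on these libraries where they do the work, as an engineer would, in place of code of your own. Each camera call takes 0.05 s, during which the arm holds its last target. There are 200 camera calls.

## Task

Fit the big toothed gear to the upright shaft of the plywood drive box: first drop the rectangular steel key from the rack into the slot in the shaft so that it stands fully down on the flange, then slide the gear over shaft and key, hub up, and press it fully home, flat on the flange, pushing the grey sleeve down ahead of it. The slot has to be found by feel or by eye, so go gently: never press hard on key or gear (30 N is already too much), leave the other parts alone, and let go at the end.

Things in the scene. Friction and masses are not known exactly. Their poses are not given: they have to be found in the camera images.
- drive: Fixed plywood box, 150 x 150 x 55 mm, on the table; origin at the centre of its underside, z up. A short dark line on its lid marks its +x. On the lid an aluminium flange, 66 mm across, top 60 mm above the table; from it rises the upright slotted shaft, its axis through the origin.
- shaft_end (a point): Middle of the aluminium shaft's upper end (100 mm up, shaft 28 mm thick, 40 mm tall); does not turn with it. Slot down one side to the flange, open at top and outwards: 11.2 mm wide, floor 6 mm from the axis, mouth bevelled 0.6 mm over 3 mm. The shaft has play: the slot faces anywhere within 0.9 rad either side of the drive's +x (not measured) and stays where left, turning only stiffly.
- seat (a point): Point on the shaft axis at the flange top (60 mm up), axes as the drive: home height of key and gear. Around the shaft's foot is a grey plastic sleeve, inner diameter 42, outer 54 mm, top 10 mm above the flange: it slides down with a stiff 8 N friction until flush with the flange, and stays where pushed.
- key: Loose rectangular steel key, 12 (its x) x 10 (y) x 40 mm tall (z), ends bevelled 0.8 mm over 3 mm; origin at the centre of its lower end. Starts upright in a rack pocket, lower 12 mm inside. In the slot its x lies along the radius (either way), origin 12.3 mm from the axis, top flush with the shaft's end, sticking out 4 mm sideways. It slides down the slot by itself when let go.
- gear: Loose gear: plywood disc 112 mm over its teeth, 12 mm thick, white hub 54 mm across rising to 36 mm; origin at the centre of its underside, z up. Through bore 30 mm with a keyway 12 mm wide, reaching 20 mm from the axis towards its +x; both bevelled 1.2 mm at the underside. 0.3 kg, too light to push the sleeve down. Starts flat on the table, hub up. Grip it across the hub, above the disc.
- pin: Bystander: round steel pin, 11 mm diameter, 40 mm tall, upright in another pocket of the rack; origin at its lower end. Leave it.
- dowel: Bystander: round wooden dowel, 12 mm diameter, 60 mm tall, upright in the third pocket; origin at its lower end. Leave it.
- rack: Fixed wooden rack, 150 (x) x 40 (y) x 20 mm tall, origin at the centre of its underside; three pockets 16 x 14 mm, 12 mm deep, at x = -50, 0, 50 mm, holding key, pin and dowel upright.
- spare: Bystander: smooth plywood wheel 72 mm across, 12 mm thick, no hub and no keyway, flat on the table; origin at the centre of its underside.
- tape: Bystander: ring-shaped tape roll, 90 mm across, 25 mm tall; origin at the centre of its underside.
Mind the look-alikes: they are no part of the job. Leave any turquoise look-alike of the drive alone.

How it is judged:
On the way:
1. the key stands fully down in the shaft's slot, let go (z of key in the frame of seat between -0.002 and 0.002 m and horizontal distance between key and seat between 0.0095 and 0.0155 m and angle between key's own z axis and vertical below 0.1 rad and contact force between key and the fingers below 0.05 N), for 0.2 s.
At the end, for the whole second after the job is handed in: The key stands in the slot with its foot within 2 mm of the flange height (origin 9.5 to 15.5 mm from the shaft axis, upright within 0.1 rad); the gear, hub up, lies on the flange within 1.8 mm, centred within 2.5 mm and flat within 0.035 rad; gear at rest and let go (z of key in the frame of seat between -0.002 and 0.002 m and horizontal distance between key and seat between 0.0095 and 0.0155 m and angle between key's own z axis and vertical below 0.1 rad and z of gear in the frame of seat between -0.002 and 0.0018 m and horizontal distance between gear and seat below 0.0025 m and angle between the z axis of gear and the z axis of seat, either way round below 0.035 rad and angle between gear's own z axis and vertical below 0.5 rad and linear speed of gear below 0.01 m/s and contact force between gear and the arm below 0.05 N and contact force between gear and the fingers below 0.05 N); the robot touches nothing.
It fails at once if the key is pressed against the drive with more than 30 N (contact force between key and drive above 30 N).
It fails at once if the gear is pressed against the drive or the key with more than 30 N (contact force between gear and drive above 30 N or contact force between gear and key above 30 N).
It fails at once if one of the bystanders (round steel pin, wooden dowel, spare plywood wheel, tape roll) is moved by more than 30 mm (distance of any of pin, dowel, spare, tape from where it was at the start of the episode above 0.03 m).
It also fails if it takes over 72 s, if anything falls off the work surface, if the arm or the gripper's body presses on something with over 40 N, if the wrist force passes 120 N, or if a joint passes its speed limit or range.

## Working session

There is one attempt and no reset: what is moved stays moved. The work goes in short steps, each a Python script; the robot and the scene stay as the last script left them, time stands still between calls to the robot, and variables do not carry over. Pictures are saved under pics/ and viewed, at most 10 in all, crops included, and the job is handed in when it is done.

```bash
mkdir -p pics; ls
cat > h.py <<'E'
import numpy as np, cv2
from bench import arm, effector, kinematics, cams, boxes_of, masks_of
def shot(n,name=None):
    c=cams.get_calibration(n); im,d=cams.camera(n)
    if name: cv2.imwrite('pics/'+name,im[:,:,::-1])
    return im,d,np.array(c['K']),np.array(c['pose'])
def cloud(d,K,P):
    v,u=np.mgrid[0:480,0:640]
    p=np.stack([(u-K[0,2])/K[0,0]*d,(v-K[1,2])/K[1,1]*d,d],-1)
    return p@P[:3,:3].T+P[:3,3]
E
python3 - <<'E'
from h import *
for n in ['top','side']:
    im,d,K,P=shot(n,n+'0.png'); W=cloud(d,K,P)
    np.savez(n+'0.npz',im=im,d=d,K=K,P=P)
    print(n,P.round(3).tolist(),K[0,0])
    for q in ['drive','key','gear','pin','dowel','rack','spare','tape']:
        for r in masks_of(n,q)[:3]:
            m=r['region']&(d>0)
            if m.sum()<5: continue
            w=W[m]; print(q,round(r['score'],2),(np.array(r['extent'])*[640,480,640,480]).round().tolist(),np.median(w,0).round(3),w[:,2].max().round(3))
print(arm.get_obs()['t'],arm.get_obs()['tcp_rot'])
E
```

```text
pics
top [[0.008, -0.994, 0.107, 0.435], [-1.0, -0.01, -0.024, 0.029], [0.025, -0.107, -0.994, 0.958], [0.0, 0.0, 0.0, 1.0]] 468.755609052584
drive 0.89 [370.0, 300.0, 463.0, 402.0] [ 0.32  -0.176  0.056] 0.104
drive 0.85 [261.0, 200.0, 346.0, 299.0] [0.514 0.04  0.056] 0.104
drive 0.62 [71.0, 272.0, 172.0, 370.0] [0.368 0.377 0.056] 0.105
key 0.58 [188.0, 226.0, 197.0, 231.0] [0.552 0.255 0.046] 0.052
gear 0.95 [463.0, 208.0, 516.0, 256.0] [ 0.548 -0.339  0.013] 0.041
pin 0.44 [186.0, 248.0, 192.0, 253.0] [0.503 0.262 0.047] 0.052
rack 0.78 [175.0, 189.0, 209.0, 268.0] [0.551 0.255 0.021] 0.072
spare 0.69 [345.0, 118.0, 382.0, 151.0] [ 0.75  -0.079  0.012] 0.018
tape 0.95 [234.0, 104.0, 277.0, 151.0] [0.763 0.142 0.025] 0.03
side [[-0.92, -0.216, 0.328, 0.113], [-0.392, 0.554, -0.734, 0.961], [-0.023, -0.804, -0.594, 0.821], [0.0, 0.0, 0.0, 1.0]] 568.6742390375464
drive 0.91 [381.0, 193.0, 468.0, 258.0] [ 0.306 -0.146  0.054] 0.103
drive 0.9 [253.0, 340.0, 375.0, 447.0] [0.356 0.405 0.055] 0.103
drive 0.82 [268.0, 227.0, 356.0, 294.0] [0.499 0.07  0.054] 0.104
key 0.37 [230.0, 293.0, 236.0, 315.0] [0.596 0.254 0.047] 0.071
gear 0.58 [335.0, 168.0, 376.0, 195.0] [ 0.539 -0.327  0.013] 0.04
dowel 0.6 [231.0, 206.0, 259.0, 225.0] [ 0.745 -0.075  0.011] 0.017
dowel 0.45 [227.0, 293.0, 236.0, 315.0] [0.597 0.254 0.047] 0.071
rack 0.74 [218.0, 305.0, 292.0, 346.0] [0.539 0.268 0.019] 0.044
spare 0.61 [231.0, 204.0, 263.0, 228.0] [ 0.744 -0.075  0.011] 0.017
tape 0.55 [177.0, 247.0, 218.0, 283.0] [0.75  0.141 0.018] 0.029
0.9 [[ 9.51459884e-01  3.07772787e-01  6.35978838e-06]
 [ 3.07772786e-01 -9.51459879e-01 -1.05461150e-04]
 [-2.64069885e-05  1.02299423e-04 -9.99999994e-01]]
```

View pics/top0.png

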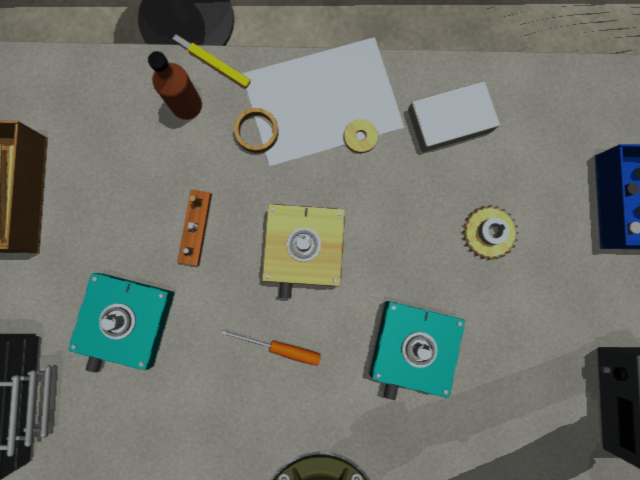

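Run:
```python
import cv2,numpy as np
t=cv2.imread('pics/top0.png');s=cv2.imread('pics/side0.png')
r=lambda a,x0,y0,x1,y1:cv2.resize(a[y0:y1,x0:x1],(400,300),interpolation=cv2.INTER_CUBIC)
cv2.imwrite('pics/c1.png',np.vstack([np.hstack([r(t,243,200,363,290+0),r(t,140,185,246,275)]),np.hstack([r(s,250,215,370,305),r(s,200,275,312,359)])]))
```

```text
(no output)
```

View pics/c1.png

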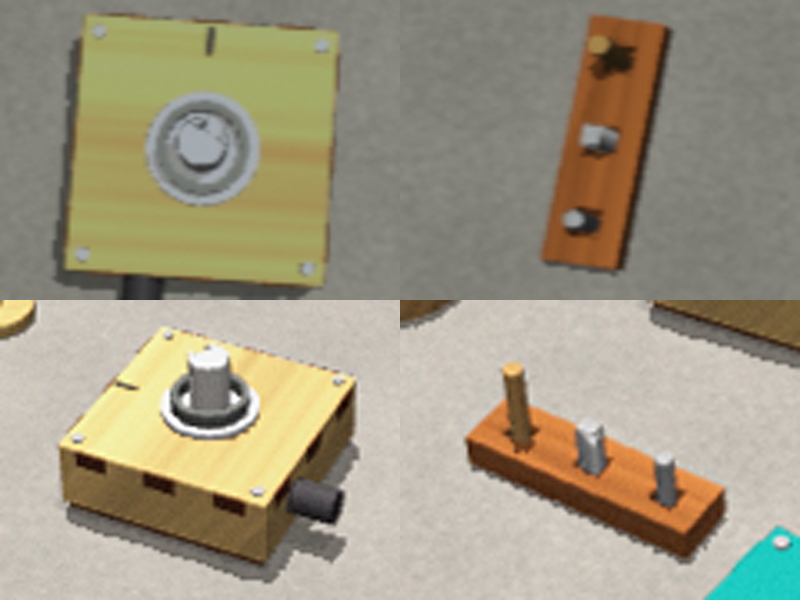

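The plywood drive is at top-view pixel (304,245); the other two drives, at (120,320) and (420,348), are turquoise look-alikes, so I leave them. Of the rack's three parts, the middle one at (192,227) is rectangular steel, so it is the key. (187,250) is the round pin and (195,202) the dowel. The gear is the toothed wheel with a white hub at (491,232); (361,135) is the smooth spare. Next I'll look at gear, drive and key from close by with the wrist camera.

```bash
cat >> h.py <<'E'
def down(yaw): # tool x axis at yaw in world, z down
    c,s=np.cos(yaw),np.sin(yaw); return np.array([[c,s,0],[s,-c,0],[0,0,-1.]])
def fray(K,P,u,v): # fisheye pixel -> world ray
    x=(np.asarray(u,float)-K[0,2])/K[0,0]; y=(np.asarray(v,float)-K[1,2])/K[1,1]; th=np.hypot(x,y)
    s=np.where(th>1e-9,np.sin(th)/np.maximum(th,1e-9),1)
    return np.stack([x*s,y*s,np.cos(th)],-1)@P[:3,:3].T
def fcloud(d,K,P):
    v,u=np.mgrid[0:480,0:640]; x=(u-K[0,2])/K[0,0]; y=(v-K[1,2])/K[1,1]; th=np.hypot(x,y)+1e-9
    t=np.tan(np.minimum(th,1.5)); p=np.stack([x/th*t*d,y/th*t*d,d],-1)
    return p@P[:3,:3].T+P[:3,3]
def ortho(im,d,K,P,c,z,half,px=400): # rectified view of plane z around c: col=+x, row=-y
    g=np.linspace(-half,half,px); X,Y=np.meshgrid(c[0]+g,c[1]-g)
    q=(np.stack([X,Y,np.full_like(X,z)],-1)-P[:3,3])@P[:3,:3]
    r=np.hypot(q[...,0],q[...,1]); th=np.arctan2(r,q[...,2]); k=th/np.maximum(r,1e-9)
    return cv2.remap(im,(K[0,0]*q[...,0]*k+K[0,2]).astype(np.float32),(K[1,1]*q[...,1]*k+K[1,2]).astype(np.float32),cv2.INTER_LINEAR)
E
python3 - <<'E'
from h import *
out=[]
for nm,p,z in [('gear',(0.548,-0.339),.036),('drive',(0.514,0.04),.10),('key',(0.552,0.255),.048)]:
    arm.move_to([p[0]-0.04,p[1],0.24],down(0))
    im,d,K,P=shot('wrist','w_%s.png'%nm); np.savez('w_%s.npz'%nm,im=im,d=d,K=K,P=P)
    o=arm.get_obs(); print(nm,o['t'],o['tcp_pos'],P.round(3).tolist(),K[0,0],K[:2,2],o['force'])
    out.append(ortho(im,d,K,P,p,z,.08 if nm=='drive' else .065,400))
    for r in masks_of('wrist',nm)[:2]:
        m=r['region']&(d>0); w=fcloud(d,K,P)[m]; print(r['score'],np.median(w,0).round(4),w.min(0).round(3),w.max(0).round(3))
b=cv2.resize(im,(400,300))
cv2.imwrite('pics/c2.png',np.hstack([cv2.resize(o,(266,266)) for o in out])[:,:,::-1])
cv2.imwrite('pics/c3.png',out[0][:,:,::-1])
E
```

```text
gear 2.4833 [ 0.50701302 -0.34075175  0.23997867] [[-0.002, -0.962, -0.275, 0.576], [-1.0, 0.002, 0.001, -0.34], [0.0, 0.275, -0.962, 0.357], [0.0, 0.0, 0.0, 1.0]] 371.64829954431775 [319.62755397 235.36462782] [ 0.03269227 -0.32009626 -1.16432907]
0.82 [ 0.5518 -0.3446  0.0115] [ 0.495 -0.401 -0.003] [ 0.606 -0.287  0.038]
0.56 [ 0.5116 -0.0321  0.0533] [ 0.392 -0.043 -0.003] [0.591 0.122 0.063]
drive 4.0 [0.47452686 0.03838749 0.23998552] [[-0.003, -0.962, -0.274, 0.543], [-1.0, 0.002, 0.001, 0.039], [-0.0, 0.274, -0.962, 0.357], [0.0, 0.0, 0.0, 1.0]] 371.64829954431775 [319.62755397 235.36462782] [-0.16700255  0.00577873 -0.15107675]
0.96 [0.3873 0.3542 0.054 ] [ 0.243  0.109 -0.003] [0.487 0.547 0.286]
0.93 [ 0.3755 -0.1726  0.0536] [ 0.259 -0.322 -0.003] [0.491 0.013 0.291]
key 4.975 [0.51285867 0.252332   0.23962302] [[-0.002, -0.962, -0.275, 0.582], [-1.0, 0.002, -0.0, 0.254], [0.001, 0.275, -0.962, 0.356], [0.0, 0.0, 0.0, 1.0]] 371.64829954431775 [319.62755397 235.36462782] [-0.49345311 -0.73481217 -0.15033362]
0.61 [0.5548 0.2582 0.0468] [0.548 0.253 0.006] [0.56  0.264 0.05 ]
```

View pics/c2.png

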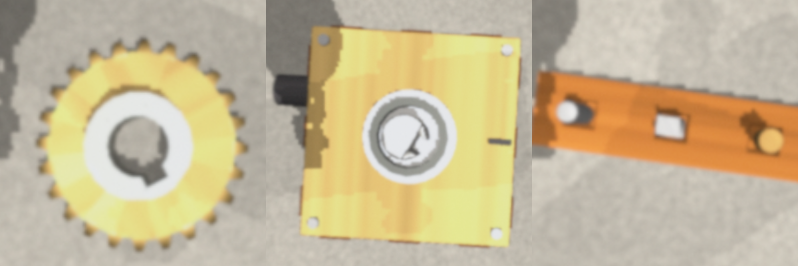

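The gear's keyway points towards about -57° in the world. The drive's mark faces +x, and a dark slot shows on the shaft's lower right. I'll enlarge shaft, key and hub from the same pictures.

Run:
```python
from h import *
out=[]
for nm,p,z,h in [('gear',(0.5518,-0.343),.036,.032),('drive',(0.518,0.04),.10,.025),('key',(0.5548,0.258),.048,.015)]:
    f=np.load('w_%s.npz'%nm); im,d,K,P=[f[k] for k in('im','d','K','P')]
    W=fcloud(d,K,P); m=(np.hypot(W[...,0]-p[0],W[...,1]-p[1])<.05)&(abs(W[...,2]-z)<.007)&(d>0)
    w=W[m]; print(nm,m.sum(),w.mean(0).round(4),np.median(w,0).round(4),w.min(0).round(4),w.max(0).round(4))
    c,r=cv2.minEnclosingCircle(w[:,:2].astype(np.float32)); print('circ',c,r)
    out.append(cv2.resize(ortho(im,d,K,P,p,z,h,400),(266,266)))
    if nm=='key': print(cv2.minAreaRect((w[:,:2]*1000).astype(np.float32)))
    if nm=='drive':
        m=(np.hypot(W[...,0]-p[0],W[...,1]-p[1])<.12)&(abs(W[...,2]-.055)<.003)&(d>0); print(cv2.minAreaRect((W[m][:,:2]*1000).astype(np.float32)))
out=np.hstack(out)[:,:,::-1]
cv2.imwrite('pics/c4.png',out)
```

```text
gear 1988 [ 0.5502 -0.345   0.0351] [ 0.5492 -0.3446  0.0351] [ 0.5234 -0.3716  0.029 ] [ 0.5768 -0.3194  0.0375]
circ (0.5502916574478149, -0.345612108707428) 0.027179904282093048
drive 1041 [0.5158 0.0383 0.0989] [0.5156 0.039  0.099 ] [0.5025 0.0242 0.094 ] [0.5302 0.0509 0.1015]
circ (0.5166352391242981, 0.037468668073415756) 0.014273688197135925
((516.71728515625, 37.52598190307617), (152.58026123046875, 152.64859008789062), 86.6304931640625)
key 232 [0.5456 0.2598 0.0466] [0.5522 0.2598 0.0469] [0.505  0.2467 0.0411] [0.5992 0.2705 0.0522]
circ (0.5523703098297119, 0.257693350315094) 0.04769286513328552
((552.5296020507812, 258.8765869140625), (10.024894714355469, 94.9256362915039), 81.21381378173828)
```

View pics/c4.png

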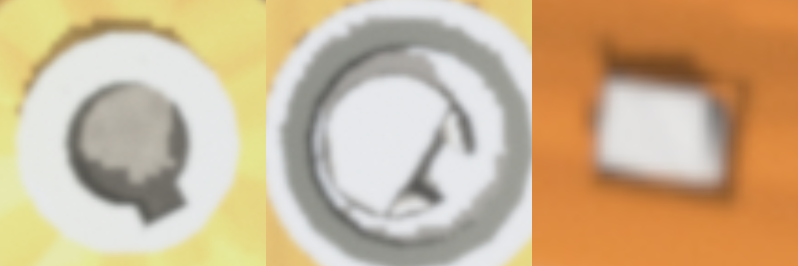

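Run:
```python
from h import *
f=np.load('w_drive.npz'); im,d,K,P=[f[k] for k in('im','d','K','P')]
W=fcloud(d,K,P); c=np.array([.5166,.0375])
q=W[...,:2]-c; r=np.hypot(q[...,0],q[...,1]); a=np.degrees(np.arctan2(q[...,1],q[...,0]))
for lo,hi in((7.,9),(9,11),(11,13.5)):
  print(lo,[(k,int(100*np.mean(W[...,2][m]>.092))) for k in range(-180,180,12) if (m:=(r>lo/1e3)&(r<hi/1e3)&(a>=k)&(a<k+12)&(d>0)).sum()>0])
a1=ortho(im,d,K,P,c,.1,.02,400)
z=ortho(np.dstack([W[...,2].astype(np.float32)]*3),d,K,P,c,.1,.02,400)
z=np.clip((z-.055)/.05*255,0,255).astype(np.uint8)
g=np.clip((a1.astype(float)-150)*255/105,0,255).astype(np.uint8)
cv2.imwrite('pics/c5.png',np.hstack([g,z]))
```

```text
7.0 [(-180, 100), (-168, 100), (-156, 100), (-144, 100), (-132, 100), (-120, 100), (-108, 100), (-96, 100), (-84, 63), (-72, 15), (-60, 0), (-48, 0), (-36, 0), (-24, 0), (-12, 12), (0, 50), (12, 100), (24, 100), (36, 100), (48, 100), (60, 100), (72, 100), (84, 100), (96, 100), (108, 100), (120, 100), (132, 100), (144, 100), (156, 100), (168, 100)]
9 [(-180, 100), (-168, 100), (-156, 100), (-144, 100), (-132, 100), (-120, 100), (-108, 100), (-96, 100), (-84, 100), (-72, 44), (-60, 12), (-48, 0), (-36, 0), (-24, 0), (-12, 0), (0, 100), (12, 100), (24, 100), (36, 100), (48, 100), (60, 100), (72, 100), (84, 100), (96, 100), (108, 100), (120, 100), (132, 100), (144, 100), (156, 100), (168, 100)]
11 [(-180, 100), (-168, 100), (-156, 100), (-144, 100), (-132, 100), (-120, 100), (-108, 100), (-96, 100), (-84, 100), (-72, 93), (-60, 12), (-48, 0), (-36, 0), (-24, 0), (-12, 25), (0, 100), (12, 100), (24, 100), (36, 100), (48, 100), (60, 100), (72, 100), (84, 100), (96, 100), (108, 100), (120, 100), (132, 100), (144, 100), (156, 100), (168, 100)]
```

View pics/c5.png

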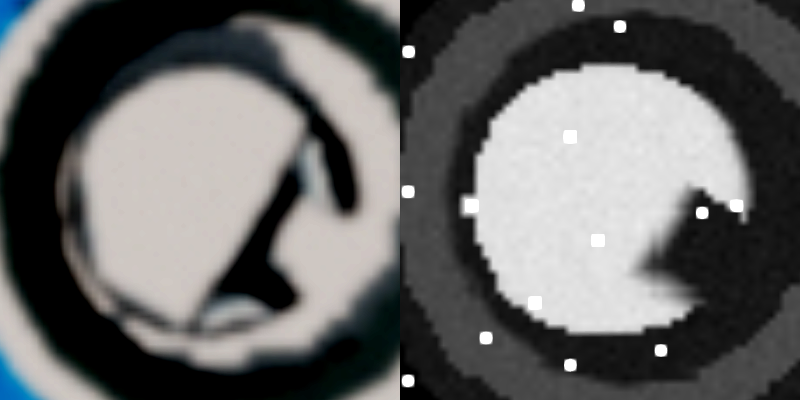

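Depth shows the slot clearly: its mouth is at about (722,259) and the shaft centre at (611,199), so the slot faces about -28° in the world. I'll fit templates for exact values.

```bash
cat >> h.py <<'E'
from scipy.optimize import minimize
def fit(cap,kind,p0,z,zt,half=.035,n=350):
    im,d,K,P=cap; W=fcloud(d,K,P)
    H=ortho(np.where(d>0,W[...,2],z).astype(np.float32),d,K,P,p0[:2],z,half,n)
    B=cv2.GaussianBlur((cv2.medianBlur(H,5)>zt).astype(np.float32),(0,0),4)
    g=np.linspace(-half,half,n); X,Y=np.meshgrid(p0[0]+g,p0[1]-g)
    def model(p):
        c,s=np.cos(p[2]),np.sin(p[2]); x=(X-p[0])*c+(Y-p[1])*s; y=-(X-p[0])*s+(Y-p[1])*c; r=np.hypot(x,y)
        if kind=='shaft': M=(r<.014)&~((x>.006)&(abs(y)<.0057))
        if kind=='gear': M=(r<.027)&(r>.015)&~((x>0)&(x<.020)&(abs(y)<.006))
        if kind=='key': M=(abs(x)<.006)&(abs(y)<.005)
        if kind=='keytop': M=(abs(x)<.0055)&(abs(y)<.0045)
        return cv2.GaussianBlur(M.astype(np.float32),(0,0),4)
    w=np.hypot(X-p0[0],Y-p0[1])<half
    f=lambda p:float((((model(p)-B)**2)*w).sum())
    p=np.array(p0,float)
    for s in(.003,.001):
        S=np.vstack([p]+[p+np.eye(3)[i]*[s,s,60*s][i] for i in range(3)])
        R=minimize(f,p,method='Nelder-Mead',options=dict(initial_simplex=S,xatol=1e-5,fatol=1e-3)); p=R.x
    return p,R.fun/float((model(p)**2).sum())
E
python3 - <<'E'
from h import *
for nm,k,p,z,zt,h in [('gear','gear',(.5502,-.3456,-1.),.036,.028,.032),('drive','shaft',(.5177,.0376,-.49),.1,.092,.020),('key','key',(.555,.258,-.14),.048,.040,.016),('key','keytop',(.555,.258,-.14),.048,.040,.016)]:
    f=np.load('w_%s.npz'%nm); print(nm,fit([f[q] for q in('im','d','K','P')],k,p,z,zt,h))
from h import *
for pos,yaw in [((.555,.258,.06),-.14),((.53,.03,.13),-.49),((.55,-.345,.03),-1.0),((.517,.038,.13),-.49)]:
    for y in (yaw,yaw+np.pi): 
        q=kinematics.solve_ik(list(pos),down(y)); print(yaw,y,None if q is None else np.round(q,2))
E
```

```text
gear (array([ 0.55070952, -0.34541689, -1.0544936 ]), np.float64(0.021963929962196063))
drive (array([ 0.51750432,  0.03742881, -0.51171261]), np.float64(0.0275551859653016))
key (array([ 0.55379509,  0.25863263, -0.11710651]), np.float64(0.03238811203240787))
key (array([ 0.55380231,  0.25863997, -0.11724094]), np.float64(0.035093739008312336))
-0.14 -0.14 [ 0.1   0.51 -0.72  1.73  0.38  1.04 -2.47]
-0.14 3.001592653589793 [ 0.39  0.75 -1.18  1.72  0.75  1.19  0.44]
-0.49 -0.49 [ 0.5   0.23 -0.67  1.88  0.16  1.09 -2.3 ]
-0.49 2.651592653589793 [ 0.84  0.36 -1.09  1.87  0.35  1.13  0.7 ]
-1.0 -1.0 [ 1.    0.6  -0.63  1.65  0.4   1.02 -2.33]
-1.0 2.141592653589793 [ 1.04  0.62 -0.68  1.65  0.44  1.03  0.79]
-0.49 -0.49 [ 0.5   0.2  -0.68  1.91  0.14  1.08 -2.3 ]
-0.49 2.651592653589793 [ 0.84  0.32 -1.1   1.9   0.32  1.11  0.71]
```

Run:
```python
from h import *
k=(.5538,.2586); R=down(-.117)
effector.gripper_to(0.5,force=30)
arm.move_to([*k,.13],R)
arm.move_linear([*k,.057],speed=.08)
effector.gripper_to(0.0,force=30); o=arm.get_obs(); print(o['t'],o['tcp_pos'],o['grip_width'],o['gripper_force'],o['force'])
arm.move_linear([*k,.15],speed=.1); arm.sleep(.2)
o=arm.get_obs(); print(o['t'],o['tcp_pos'],o['grip_width'],o['gripper_force'],o['force'])
# out over the slot: hover
th=-.512; c=np.array([.5175,.0374]); e=np.array([np.cos(th),np.sin(th)])
p=c+.0128*e
arm.move_to([*p,.172],down(th)); arm.sleep(.2)
cap=shot('wrist','w_hold.png'); np.savez('w_hold.npz',im=cap[0],d=cap[1],K=cap[2],P=cap[3])
o=arm.get_obs(); print(o['t'],o['tcp_pos'],o['force'],o['tcp_rot'])
```

```text
7.5083 [0.55415259 0.25874907 0.05754412] 0.10011681062051957 33.004784379154444 [-0.65704664 -0.16829629  2.22457874]
8.7917 [0.55342764 0.25844711 0.14925979] 0.1013918645217034 32.71573070436716 [ 0.38118477 -0.24494525  0.37441027]
9.9583 [0.52871959 0.03289559 0.17182737] [ 1.07810637 -0.16056499 -0.15164226] [[ 8.73268427e-01 -4.87239342e-01 -2.80076609e-04]
 [-4.87239026e-01 -8.73268304e-01  7.74787332e-04]
 [-6.22088896e-04 -5.40133061e-04 -9.99999661e-01]]
```

View pics/w_hold.png

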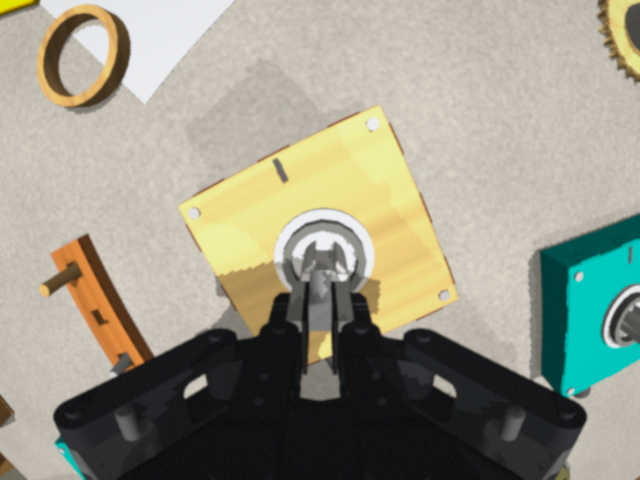

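The key sits between the pads near (322,265), with the shaft and slot just below it at (325,255). I'll measure both in the radial/tangential frame.

Run:
```python
from h import *
f=np.load('w_hold.npz'); im,d,K,P=[f[k] for k in('im','d','K','P')]
th=-.512; c=np.array([.5175,.0374]); e=np.array([np.cos(th),np.sin(th)]); t=np.array([-e[1],e[0]])
W=fcloud(d,K,P); x=(W[...,:2]-c)@e; y=(W[...,:2]-c)@t; z=W[...,2]
near=(np.hypot(x,y)<.03)&(d>0)
for lo in np.arange(.116,.160,.004):
    m=near&(z>lo)&(z<=lo+.004)
    if m.sum()>3: print(lo.round(3),m.sum(),'x',np.percentile(x[m],[5,50,95]).round(4),'y',np.percentile(y[m],[2,50,98]).round(4))
m=near&(z>.094)&(z<.104); print('shaft',m.sum())
for lo in np.arange(-.014,.016,.002):
    q=m&(x>lo)&(x<=lo+.002)
    if q.sum()>3:
        ys=np.sort(y[q]); g=np.diff(ys); i=g.argmax(); print(lo.round(3),ys[0].round(4),ys[-1].round(4),'gap',ys[i].round(4),ys[i+1].round(4))
a=(slice(200,330),slice(255,395)); g=cv2.resize(im[a],None,fx=5,fy=4.5,interpolation=cv2.INTER_CUBIC)
cv2.imwrite('pics/c6.png',g[:,:,::-1])
```

```text
0.12 4 x [0.0162 0.0162 0.0163] y [-0.0024  0.0019  0.004 ]
0.124 58 x [0.0162 0.0165 0.0168] y [-0.0024  0.0017  0.0069]
0.128 80 x [0.0159 0.0163 0.0169] y [-0.0024  0.0026  0.0068]
0.132 75 x [0.0161 0.0164 0.0167] y [-0.0026  0.0022  0.0071]
0.136 73 x [0.0161 0.0164 0.0168] y [-0.0023  0.0026  0.007 ]
0.14 91 x [0.0157 0.0162 0.0169] y [-0.0021  0.0026  0.0069]
0.144 83 x [0.0159 0.0163 0.0165] y [-0.002   0.0022  0.0068]
0.148 161 x [0.0161 0.0167 0.022 ] y [-0.0086  0.0017  0.0126]
0.152 339 x [0.0159 0.018  0.0221] y [-0.014   0.0022  0.0186]
0.156 414 x [0.0157 0.0178 0.0219] y [-0.0149  0.0025  0.0195]
shaft 513
-0.002 -0.0142 0.0133 gap -0.0134 0.0133
0.0 -0.0142 0.0133 gap -0.0045 0.0087
0.002 -0.0135 0.0134 gap -0.0039 0.0082
0.004 -0.0133 0.0128 gap 0.0044 0.0082
0.006 -0.0123 0.0121 gap -0.0067 0.0049
0.008 -0.0105 0.01 gap -0.0066 0.0049
0.01 -0.0089 0.0088 gap -0.0066 0.0049
```

View pics/c6.png

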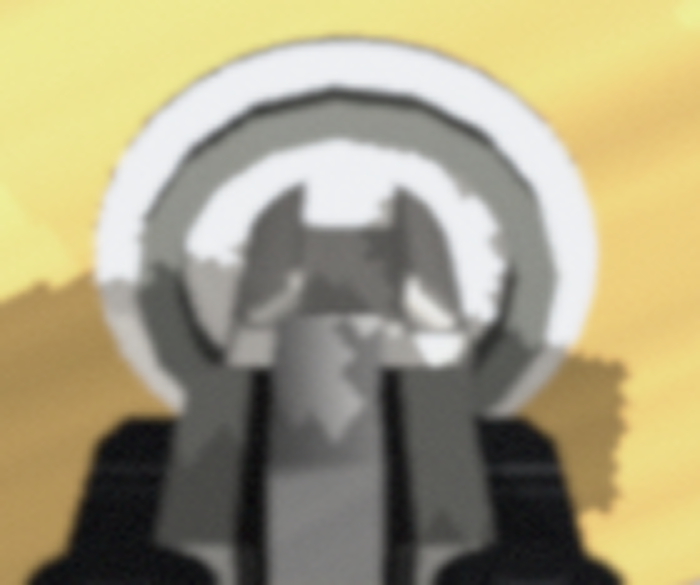

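```bash
cat >> h.py <<'E'
def goto(p,yaw,speed=.08,n=3,tol=.0004):
    p=np.array(p,float); cmd=p.copy()
    for i in range(n):
        arm.move_linear(list(cmd),ori=down(yaw),speed=speed if i==0 else .02); arm.sleep(.15)
        o=arm.get_obs(); err=p-np.array(o['tcp_pos'])
        if np.abs(err).max()<tol: break
        cmd=cmd+err*.8
    return cmd,o
C0=np.array([.5175,.0374])
def frame(th,c=C0):
    e=np.array([np.cos(th),np.sin(th)]); return e,np.array([-e[1],e[0]])
def relkey(cap,th,kz):
    d,K,P=cap[1:]; e,t=frame(th); W=fcloud(d,K,P); q=W[...,:2]-C0; x=q@e; y=q@t; z=W[...,2]
    near=(np.hypot(x,y)<.03)&(d>0); m=near&(z>kz+.004)&(z<kz+.022)
    kx=np.median(x[m])-.006; ky=np.percentile(y[m],[2,98]).mean()
    m=near&(z>.095)&(z<min(.104,kz-.001)); out=[]
    for lo in np.arange(.0,.013,.001):
        s=m&(x>lo)&(x<=lo+.001)
        if s.sum()>3:
            ys=np.sort(y[s]); g=np.diff(ys); i=g.argmax(); out.append([lo*1e3,*(1e3*ys[[0,-1,i,i+1]])])
    return (kx*1e3,ky*1e3),np.round(out,1)
E
python3 - <<'E'
from h import *
e,t=frame(-.512); o=arm.get_obs(); p=np.array(o['tcp_pos'][:2])+.0023*e-.003*t
cmd,o=goto([*p,.156],-.535); print(cmd,o['tcp_pos'],o['t'],np.arctan2(o['tcp_rot'][1][0],o['tcp_rot'][0][0]))
cap=shot('wrist','w_h2.png'); np.savez('w_h2.npz',im=cap[0],d=cap[1],K=cap[2],P=cap[3])
for r in relkey(cap,-.535,.156-.049): print(r)
E
```

```text
[0.52925489 0.02915347 0.156     ] [0.52939253 0.02922056 0.1560836 ] 10.4583 -0.5349410376306647
(np.float64(12.870053432411323), np.float64(-0.7343684181161528))
[[  8.  -10.6  10.  -10.1   5.3]
 [  9.  -10.7   9.5  -6.9   5.3]
 [ 10.   -9.6   8.5  -6.9   5.3]
 [ 11.   -7.5   6.9  -6.4   5.3]]
```

Key and slot now line up: tangential -0.7 against -0.8 mm, radial 12.9 mm. I'll lower it step by step with a force guard.

```bash
cat >> h.py <<'E'
def lower(xy,z0,z1,f0,lim,step=.002,speed=.03):
    z=z0
    while z>z1+1e-6:
        z=max(z-step,z1); arm.move_linear([*xy,z],speed=speed); o=arm.get_obs(); f=np.array(o['force'])-f0
        print(round(z,4),round(o['tcp_pos'][2],4),f.round(1))
        if f[2]>lim or np.hypot(*f[:2])>lim: return False,z,o
    return True,z,o
E
python3 - <<'E'
from h import *
f0=np.mean([arm.get_obs()['force']],0); print(f0)
xy=[.52925,.02915]
ok,z,o=lower(xy,.156,.129,f0,8)
print(ok,o['t'],o['tcp_pos'])
E
```

```text
[ 0.20684212 -0.28821083  0.72597165]
0.154 0.154 [ 0.2  0.  -1. ]
0.152 0.1519 [ 0.5  0.2 -0.7]
0.15 0.1498 [ 0.2  0.7 -1. ]
0.148 0.1479 [-0.4  0.3 -0.6]
0.146 0.1458 [ 0.5 -0.4 -0.7]
0.144 0.1438 [-0.4  0.4 -0.7]
0.142 0.1419 [0.8 0.6 0.3]
0.14 0.1399 [-0.7  0.1 -0.7]
0.138 0.1379 [ 0.1  1.2 -0.5]
0.136 0.1359 [ 1.2  0.5 -1.7]
0.134 0.1338 [-0.3  0.9 -0.3]
0.132 0.1318 [-0.1  1.1 -1. ]
0.13 0.1298 [-0.2 -0.5 -1.1]
0.129 0.129 [-0.8  0.2 -2.3]
True 14.0083 [0.52921646 0.02915377 0.1289555 ]
```

It went in 20 mm without force. I'll release it, back off and check.

Run:
```python
from h import *
effector.gripper_to(0.35); arm.sleep(.3)
o=arm.get_obs(); p=o['tcp_pos']; arm.move_linear([p[0],p[1],.24],speed=.15); e,t=frame(-.535)
arm.move_linear([*(C0-.04*e),.24],speed=.2); arm.sleep(.3)
cap=shot('wrist','w_k2.png'); np.savez('w_k2.npz',im=cap[0],d=cap[1],K=cap[2],P=cap[3])
o=arm.get_obs(); print(o['t'],o['tcp_pos'],o['tcp_rot'][0][0])
W=fcloud(cap[1],cap[2],cap[3]); q=W[...,:2]-C0; x=q@e; y=q@t; z=W[...,2]; d=cap[1]
for lo in range(-14,22,2):
    m=(d>0)&(x*1e3>lo)&(x*1e3<=lo+2)&(abs(y+.0008)<.003); m2=(d>0)&(x*1e3>lo)&(x*1e3<=lo+2)&(z>.094)&(z<.15)&(abs(y)<.03)
    print(lo,m.sum(),np.percentile(z[m],[5,50,95]).round(4), y[m2].min().round(4) if m2.sum() else '',y[m2].max().round(4) if m2.sum() else '')
a=cv2.resize(ortho(*cap,C0,.1,.03,400),(400,400)); Hz=ortho(np.dstack([np.clip((z-.055)/.05*255,0,255).astype(np.uint8)]*3),*cap[1:],C0,.1,.03,400)
cv2.imwrite('pics/c7.png',np.hstack([a[:,:,::-1],Hz]))
```

```text
16.3083 [0.48338032 0.0574338  0.23977427] 0.8598846673083066
-14 27 [0.0981 0.0992 0.0998] -0.0071 0.0085
-12 26 [0.0984 0.0992 0.1001] -0.0092 0.0091
-10 23 [0.0978 0.0991 0.1002] -0.012 0.0105
-8 24 [0.098  0.0992 0.0999] -0.0127 0.0127
-6 26 [0.0986 0.0994 0.1003] -0.0134 0.0133
-4 26 [0.0985 0.0992 0.1002] -0.0141 0.0132
-2 27 [0.0982 0.099  0.1004] -0.0141 0.0133
0 27 [0.0982 0.0992 0.1002] -0.0141 0.0132
2 23 [0.0983 0.0992 0.1001] -0.0133 0.0132
4 31 [0.0866 0.0961 0.0996] -0.0126 0.0118
6 18 [0.0959 0.0978 0.1   ] -0.0118 0.0111
8 26 [0.0984 0.0992 0.1   ] -0.0112 0.0103
10 27 [0.098  0.0992 0.1001] -0.0091 0.0083
12 27 [0.0982 0.0993 0.1002] -0.0049 0.0055
14 26 [0.0983 0.0992 0.1008] -0.0049 0.0055
16 27 [0.0981 0.099  0.0999] -0.0049 0.0055
18 32 [0.0589 0.0764 0.0968] -0.0049 0.0048
20 18 [0.0584 0.0685 0.0706]
```

View pics/c7.png

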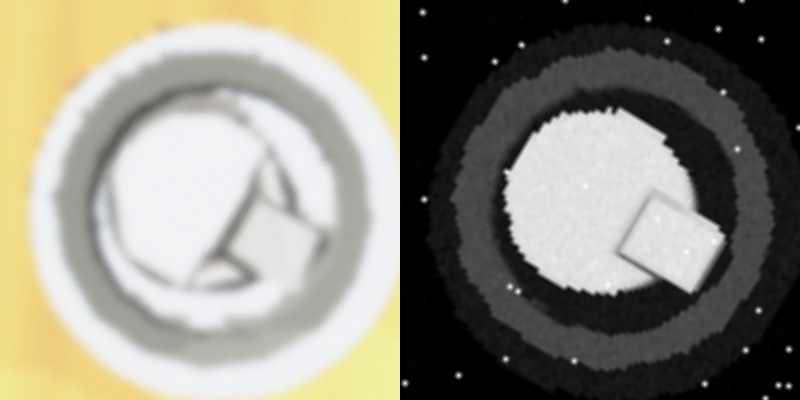

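The key stands flush with the shaft's end, and depth reads 0.099 on both at (672,240). On to the gear: I'll look at it from the tool yaw I'll use, then grasp the hub.

Run:
```python
from h import *
f=np.load('w_k2.npz'); cap=[f[k] for k in('im','d','K','P')]; d=cap[1]
e,t=frame(-.535); W=fcloud(*cap[1:]); H=ortho(np.where(d>0,W[...,2],.1).astype(np.float32),*cap[1:],C0,.1,.025,350)
B=cv2.GaussianBlur((cv2.medianBlur(H,5)>.092).astype(np.float32),(0,0),4)
g=np.linspace(-.025,.025,350); X,Y=np.meshgrid(g,-g); xr=X*e[0]+Y*e[1]; yr=X*t[0]+Y*t[1]
def F(p,kind):
    if kind=='d': M=np.hypot(xr-p[0],yr-p[1])<.014; w=xr<.004
    else:
        a=p[2]; u=(xr-p[0])*np.cos(a)+(yr-p[1])*np.sin(a); v=-(xr-p[0])*np.sin(a)+(yr-p[1])*np.cos(a); M=(abs(u)<.006)&(abs(v)<.005); w=xr>.0145
    return float((((cv2.GaussianBlur(M.astype(np.float32),(0,0),4)-B)**2)*w).sum())
for k,p in(('d',[0,0]),('k',[.0125,.0003,0])):
    n=len(p); S=np.vstack([p]+[np.array(p)+np.eye(n)[i]*[.002,.002,.1][i] for i in range(n)])
    R=minimize(F,p,args=(k,),method='Nelder-Mead',options=dict(initial_simplex=S,xatol=1e-5,fatol=1e-3)); print(k,R.x,R.fun)
effector.gripper_to(1.0,force=60)
gy=-1.054; e,t=frame(gy); G=np.array([.5507,-.3454])
arm.move_to([*(G-.04*e),.176],down(gy)); arm.sleep(.2)
o=arm.get_obs(); cap=shot('wrist','w_g2.png'); np.savez('w_g2.npz',im=cap[0],d=cap[1],K=cap[2],P=cap[3])
p,r=fit(cap,'gear',(*G,gy),.036,.028,.032); print('gear',p,r,'tcp',o['tcp_pos'],o['t'],np.arctan2(o['tcp_rot'][1][0],o['tcp_rot'][0][0]))
```

```text
d [ 0.00033131 -0.00035788] 127.47811889648438
k [0.01274279 0.00017962 0.00469399] 8.583717346191406
gear [ 0.5506063  -0.34600414 -1.0743398 ] 0.02367805747450026 tcp [ 0.53172098 -0.30910552  0.1766997 ] 18.5 -1.0513579633610473
```

Run:
```python
from h import *
G=np.array([.5506,-.3460]); gy=-1.055
arm.move_to([*G,.10],down(gy))
cmd,o=goto([*G,.039],gy); print(o['tcp_pos'],o['force'])
effector.gripper_to(0.0,force=60); o=arm.get_obs(); print(o['t'],o['tcp_pos'],o['grip_width'],o['gripper_force'])
np.save('tg.npy',o['tcp_pos'])
arm.move_linear([*G,.16],speed=.1); arm.sleep(.3); o=arm.get_obs(); print(o['tcp_pos'],o['force'],o['grip_width'],o['t'])
cap=shot('wrist','w_g3.png'); np.savez('w_g3.npz',im=cap[0],d=cap[1],K=cap[2],P=cap[3],tcp=o['tcp_pos'])
```

```text
[ 0.55053362 -0.3459562   0.03881598] [-0.03898421  0.62349244 -0.09831751]
21.25 [ 0.55103005 -0.34594627  0.03929043] 0.6000131088684002 63.90548147253867
[ 0.55049873 -0.34592656  0.15963705] [ 0.43847092  0.0648638  -2.82540922] 0.5977607726611368 22.9083
```

View pics/w_g3.png

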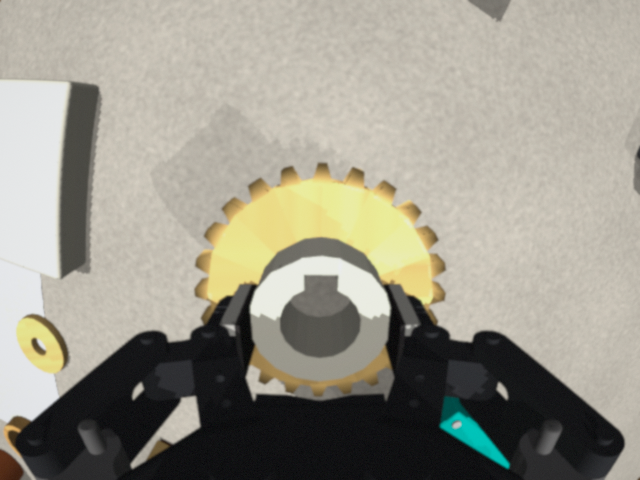

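The gear is held level, and its hub, bore (320,325) and keyway (320,285) are in full view. I'll fit its pose in the hand.

Run:
```python
from h import *
f=np.load('w_g3.npz'); cap=[f[k] for k in('im','d','K','P')]; tcp=f['tcp']; d=cap[1]
W=fcloud(*cap[1:]); m=(d>0)&(np.hypot(W[...,0]-tcp[0],W[...,1]-tcp[1])<.026)&(W[...,2]>.145)&(W[...,2]<.17)
A=np.c_[W[m][:,:2]-tcp[:2],np.ones(m.sum())]; pl=np.linalg.lstsq(A,W[m][:,2],rcond=None)[0]; print('plane',pl,m.sum())
z=pl[2]
e,t=frame(-1.055)
for h in(.022,.024):
    p,r=fit(cap,'gear',(.5505,-.346,-1.06),z,z-.008,h,300); q=p[:2]-tcp[:2]; print(p,r,'tool-frame off',q@e,q@t)
```

```text
plane [ 0.03014685 -0.01422955  0.15501383] 9833
[ 0.55219394 -0.34968492 -1.06072608] 0.08495705312798728 tool-frame off 0.0041055243064295555 -0.0003790618633214737
[ 0.55149541 -0.34840788 -1.08274785] 0.08071760342985712 tool-frame off 0.002650089896435828 -0.00035683991405152855
```

Run:
```python
from h import *
f=np.load('w_g3.npz'); cap=[f[k] for k in('im','d','K','P')]; tcp=f['tcp']; d=cap[1]
W=fcloud(*cap[1:]); e,t=frame(-1.055); q=W[...,:2]-tcp[:2]; x=q@e; y=q@t; z=W[...,2]
m=(d>0)&(np.hypot(x,y)<.026)&(z>.145)&(z<.17)
for i in range(6):
    A=np.c_[x[m],y[m],np.ones(m.sum())]; pl=np.linalg.lstsq(A,z[m],rcond=None)[0]
    r=z-(x*pl[0]+y*pl[1]+pl[2]); m=(d>0)&(np.hypot(x,y)<.026)&(abs(r)<[.006,.004,.003,.002,.0015,.0015][i])
print('plane',pl,m.sum()); z0=pl[2]
for dz in(.002,.003):
    p,rr=fit(cap,'gear',(.5508,-.3465,-1.06),z0,z0-dz,.024,300); s=p[:2]-tcp[:2]; print(p,rr,s@e,s@t)
# disc plane
m=(d>0)&(x>.03)&(x<.05)&(abs(y)<.03)&(z>.12)&(z<.145); A=np.c_[x[m],y[m],np.ones(m.sum())]; print('disc',np.linalg.lstsq(A,z[m],rcond=None)[0],np.median(z[m]))
```

```text
plane [-0.00024221  0.00166064  0.15553951] 8425
[ 0.55048058 -0.34663125 -1.07875986] 0.005054024449660323 0.0006040509339858077 -0.0003633623290322311
[ 0.55067687 -0.34697651 -1.08066614] 0.01297417419619901 0.0010012154786346909 -0.0003628953687107668
disc [-0.0763013   0.00138316  0.13422395] 0.13147945736933397
```

Run:
```python
from h import *
y=-.475; T=[.5173,.0370]
arm.move_linear([.5505,-.346,.19],speed=.15)
arm.move_to([*T,.19],down(y)); 
cmd,o=goto([*T,.146],y); f0=np.array(o['force']); print(cmd,o['tcp_pos'],f0,o['t'],np.arctan2(o['tcp_rot'][1][0],o['tcp_rot'][0][0]))
ok,z,o=lower(cmd[:2],cmd[2],.128,f0,6,.0015,.03)
print(ok,o['t'],o['tcp_pos'],np.array(o['ft_torque']).round(2))
```

```text
[0.51691085 0.03688975 0.14550446] [0.51696606 0.03685995 0.14560826] [ 0.10295069 -0.03793607 -3.00262351] 25.9917 -0.4750638570403621
0.144 0.1438 [-0.5  0.3 -0.2]
0.1425 0.1423 [-0.2  0.3 -0.6]
0.141 0.1409 [0.2 0.8 0.4]
0.1395 0.1394 [-0.2  0.2 -0. ]
0.138 0.1379 [-0.2  0.1  0.2]
0.1365 0.1364 [-0.9  0.   0.1]
0.135 0.1349 [ 0.  -0.9 -1.2]
0.1335 0.1334 [-0.8  0.2  0.5]
0.132 0.1319 [ 0.2 -0.4 -0.3]
0.1305 0.1304 [-0.3  0.6 -0.1]
0.129 0.1289 [-0.   0.7 -0.4]
0.128 0.1279 [-0.2 -0.2 -0.3]
True 28.9917 [0.51687251 0.03685835 0.12794532] [ 0.01 -0.04 -0.04]
```

It slid on freely over shaft and key. Now further down, then pressing against the sleeve.

Run:
```python
from h import *
f0=np.array([0.1,0,-3.0]); xy=[.51691,.03689]
ok,z,o=lower(xy,.128,.111,f0,7,.0025,.03)
if ok: ok,z,o=lower(xy,.111,.0975,f0,16,.0007,.015)
print(ok,o['t'],o['tcp_pos'],o['grip_width'])
```

```text
0.1255 0.1253 [-0.2  0.2  0.3]
0.123 0.1228 [-0.8  0.4 -0.6]
0.1205 0.1203 [ 0.  -0.7 -0.7]
0.118 0.1178 [-0.2 -0.3 -0.7]
0.1155 0.1153 [ 0.3 -0.   0.2]
0.113 0.1128 [-0.4  0.1 -0. ]
0.111 0.1109 [-0.5 -0.3  0.2]
0.1103 0.1103 [-0.2 -0.2 -0.7]
0.1096 0.1096 [-0.4 -1.2 -0.9]
0.1089 0.1091 [-1.   0.   2.3]
0.1082 0.1087 [-2.2  0.1  6.8]
0.1075 0.1078 [-2.3 -1.   7.1]
0.1068 0.1069 [-2.2  0.2  8. ]
0.1061 0.1061 [-1.8 -0.2  7.1]
0.1054 0.1054 [-2.1 -0.2  6.1]
0.1047 0.1047 [-1.4 -0.4  6.8]
0.104 0.104 [ 0.2 -0.3  5.8]
0.1033 0.1033 [ 0.2 -0.7  6.2]
0.1026 0.1026 [-0.9 -0.4  6.4]
0.1019 0.1019 [-0.7 -0.1  6.5]
0.1012 0.1012 [ 0.3 -0.1  6.8]
0.1005 0.1005 [0.9 0.1 6.5]
0.0998 0.0998 [ 0.2 -0.4  6.3]
0.0991 0.0992 [0.2 0.4 7.8]
0.0984 0.0992 [-2.8  0.1 14.6]
0.0977 0.0992 [-4.3 -0.6 19. ]
False 35.4917 [0.51704937 0.03695819 0.09916217] 0.603763478410054
```

It is home at TCP z 0.0992, as expected. I'll relax the force, release, retreat and check.

Run:
```python
from h import *
arm.move_linear([.51691,.03689,.0991],speed=.02)
effector.gripper_to(1.0); arm.sleep(.3)
arm.move_linear([.51691,.03689,.24],speed=.15)
e,t=frame(-.475); arm.move_linear([*(C0-.04*e),.24],speed=.2); arm.sleep(.3)
cap=shot('wrist','w_end.png'); d=cap[1]; W=fcloud(*cap[1:]); q=W[...,:2]-[.5176,.0369]; x=q@e; y=q@t; z=W[...,2]; r=np.hypot(x,y)
for n,lo,hi in(('shaft',0,.005),('hub',.021,.026),('disc',.034,.047)):
    m=(d>0)&(r>lo)&(r<hi); pl=np.linalg.lstsq(np.c_[x[m],y[m],np.ones(m.sum())],z[m],rcond=None)[0]; print(n,np.median(z[m]).round(4),pl.round(4))
m=(d>0)&(abs(x-.0127)<.004)&(abs(y-.0005)<.003); print('key top',np.median(z[m]))
m=(d>0)&(z>.09)&(r<.04); print(cv2.minEnclosingCircle(np.c_[x,y][:0] if 0 else (np.stack([x[m],y[m]],1)*1e3).astype(np.float32)))
o=arm.get_obs(); print(o['t'],o['force'])
a=ortho(*cap,C0,.1,.065,400); cv2.imwrite('pics/c8.png',a[:,:,::-1])
```

```text
shaft 0.0992 [-0.3     0.0617  0.0988]
hub 0.3125 [-5.5242 -0.068   0.1674]
disc 0.2942 [-3.109   0.0318  0.1699]
key top 0.09920931268098226
((-9.45392894744873, 0.03589785471558571), 35.29523849487305)
38.275 [-0.66205872  0.61126497 -0.08958864]
```

View pics/c8.png

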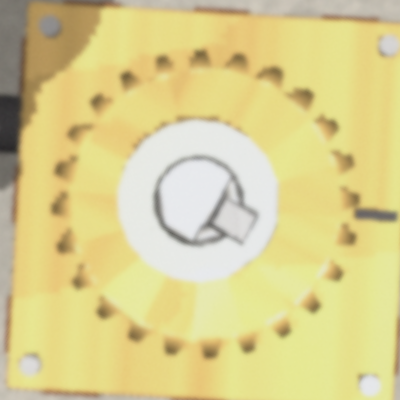

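The picture shows the gear centred on the flange with the key flush in slot and keyway. Hub and disc readings were spoilt by the gripper's own points, so I'll repeat them without those before handing in.

Run:
```python
from h import *
e,t=frame(-.475); cap=shot('wrist'); d=cap[1]; W=fcloud(*cap[1:]); q=W[...,:2]-[.5176,.0369]; x=q@e; y=q@t; z=W[...,2]; r=np.hypot(x,y)
ok=True
for n,lo,hi,zz in(('hub',.021,.026,.096),('disc',.034,.047,.072)):
    m=(d>0)&(r>lo)&(r<hi)&(abs(z-zz)<.006); pl=np.linalg.lstsq(np.c_[x[m],y[m],np.ones(m.sum())],z[m],rcond=None)[0]; print(n,m.sum(),np.median(z[m]).round(4),pl.round(4)); ok&=abs(np.median(z[m])-zz)<.0018 and abs(pl[:2]).max()<.03
print(ok)
if ok: print(arm.close_job())
```

```text
hub 1417 0.0952 [0.0004 0.0013 0.0952]
disc 5396 0.0712 [-0.0002  0.0013  0.0712]
True
the job is handed in; nothing more can be done
None
```

The job is handed in: the key stands flush in the shaft's slot, and the gear lies flat and centred on the flange with the sleeve pushed down, released and clear of the robot. The wrist sensor read at most 19 N while pressing, and it took about 38 s; the judge's verdict was not shown.

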